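Fish a dropped ring out from between the drawer units

TASK

A silver ring has dropped into the narrow gap between the two little drawer units. Take the pick with the bent wire from the rack, reach down behind the ring and rake it along the bench out of the front of the gap with the wire (not with the fingers), keeping only a light touch on the ring, the bench and the drawers; then put the pick back in its slot in the rack and lay the ring flat on the soldering board. Leave everything else where it is.

Things in the scene. Friction and masses are not known exactly. Their poses are not given: they have to be found in the camera images.
- hook: The pick with the bent wire, the only one of the three in the rack whose wire ends in a sideways foot; 70 g. Origin: centre of the underside of its brass collar, which sits on the rack's plate; z points up the handle. Collar 22 mm across, 4 mm thick; above it a wooden handle 15 x 15 mm square (sides along x and y) whose top is 70 mm above the origin.
- hook_nose (a point): Lower end of the hook's brass nose, 18 mm below its origin, same axes; nose 9 mm across, tapering over its last 6 mm. From it runs a straight steel wire, 4 mm thick, bent square into a level foot along +y, ending 22 mm from the wire's axis. The wire is clamped by eye: the foot's underside is 78 to 120 mm below this point, new each time, so feel for the bench. Pushed end-on it gives 1 mm per 12 N.
- ring: The dropped silver ring, lying flat on the bench: 23 mm outside, 18 mm bore, 5 mm tall, about 14 g. Origin: centre of its underside, z up.
- drawers: Two fixed wooden drawer units side by side. Origin: on the bench in the middle of the front mouth of the gap between them; x points into the gap, y across it, z up. The gap is 30 mm wide, 160 mm long, open on top and in front; its floor is the bench. Each unit is 160 mm long, 100 mm wide, 90 mm high; brass knobs stand 17 mm out of the fronts. The bench in front of the mouth is clear.
- gap_end (a point): Middle of the closed back end of the gap, on the bench, 160 mm in from the mouth: a wooden rail 25 mm high joins the units here.
- rack: The fixed wooden rack of the picks, 60 x 192 x 154 mm. Origin: on the bench under the centre of its top plate, z up. The plate is 12 mm thick, its top 154 mm above the bench. Below it are only two end panels 12 mm thick at y = -90 and 90 mm and a back rail 30 mm high at x = 18 to 30 mm.
- rack_slot (a point): Middle one of the rack's three slots, at the plate's top, axes of the rack; the others lie 55 mm to either side along y. Slots are 12 mm wide, open to the front (-x, 30 mm away) and end 6 mm behind this point. A pick's nose sits in the slot within 2 mm of x = 0, its collar on the plate. Lift a pick 20 mm or more and draw it out to the front; put it back the same way.
- board: The fixed soldering board: a tan slab 100 mm (x) x 130 mm (y) on a round foot, its flat top 34 mm above the bench. Origin: on the bench under the slab's centre; z up.
- table: The red bench top, at height zero.
- pick_a: Bystander: a pick in the rack like the hook's handle, but with a short straight wire ending 72 mm below its collar.
- pick_b: Bystander: another such straight pick.
- bar: Bystander: a flat steel offcut 90 x 28 x 6 mm lying on the bench; origin at the centre of its underside.
- jar: Bystander: a flux jar 48 mm across and 55 mm tall standing on the bench; origin at the centre of its underside.

How it is judged:
On the way, in this order (a step that is already met when the one before it is completed fails the run):
1. the bent pick is taken out of the rack (distance of hook from where it was at the start of the episode above 0.05 m), for 0.2 s.
2. the ring lies flat on the bench, clear of the mouth of the gap, raked there with the bent pick (x of ring in the frame of drawers below -0.02 m and height (world z) of ring below 0.004 m and angle between ring's own z axis and vertical below 0.15 rad and horizontal distance between hook and ring below 0.13 m and angle between hook's own z axis and vertical below 0.8 rad), for 0.1 s.
At the end, for the whole second after the job is handed in: The ring lies flat and at rest on top of the soldering board, its centre at least 10 mm inside the edges; the bent pick stands upright in its own slot, collar on the plate, within 12 mm of where it started (x of ring in the frame of board between -0.04 and 0.04 m and y of ring in the frame of board between -0.055 and 0.055 m and height (world z) of ring between 0.031 and 0.037 m and angle between ring's own z axis and vertical below 0.1 rad and linear speed of each of ring, hook below 0.01 m/s and distance of hook from where it was at the start of the episode below 0.012 m and angle between hook's own z axis and vertical below 0.12 rad); the robot touches nothing.
It fails at once if the pick is pressed on the bench with more than 10 N (contact force between hook and table above 10 N).
It fails at once if the pick is pressed on the ring with more than 8 N (contact force between hook and ring above 8 N).
It fails at once if the pick is pressed on the drawer units with more than 10 N (contact force between hook and drawers above 10 N).
It fails at once if the fingers touch the ring while it is still in the gap (contact force between the fingers and ring above 0.1 N and x of ring in the frame of drawers between 0 and 0.16 m and y of ring in the frame of drawers between -0.015 and 0.015 m and z of ring in the frame of drawers below 0.08 m).
It fails at once if a straight pick, the steel offcut or the jar is moved by more than 30 mm (distance of any of pick_a, pick_b, bar, jar from where it was at the start of the episode above 0.03 m).
It also fails if it takes over 72 s, if anything falls off the work surface, if the arm or the gripper's body presses on something with over 40 N, if the wrist force passes 120 N, or if a joint passes its speed limit or range.

ROBOT

A 7-joint arm with a two-finger parallel gripper is mounted at the origin on the work surface. World frame = base frame: x ahead of the robot, y to its left, z up, the work surface at z = 0. Lengths are in m, angles in rad, forces in N, time in s.
With the tool pointing down it reaches from about 0.425 to 0.875 m from the base axis. Payload 4.7 kg.
Tool frame: the origin (TCP) lies midway between the tips of the shut fingers; the grasp point (between the pads) lies 19 mm behind it; z points along the fingers, x is the direction in which the jaws open and shut, and the axes are right-handed (so a half turn about z gives the same grasp; the last joint's range is limited). The gripper opens to 87 mm and grips with 3 to 60 N. Pads are 19 mm wide; open, the fingers measure 117 mm over their backs; the gripper's body (75 mm by 190 mm) begins 51 mm behind the grasp point.
Start: joints at [-1.251, 0.321, -0.07, 1.45, 0.023, 1.371, -0.057], TCP at [0.196, 0.62, 0.223] pointing down, gripper open.
Joint ranges: [-2.86, 2.86], [-0.3, 2.09], [-1.38, 1.24], [0.06, 2.45], [-1.56, 4.7], [0.09, 2.05], [-2.69, 2.69]. Speed limits (rad/s): [2.57, 2.57, 3.14, 3.14, 3.14, 3.14, 3.14].

INTERFACE

Orientations are given as a rotation vector (axis times angle).
In Python, from bench import get_state, eyes, ticket gives the robot as it stands.
- The arm moves only by the tool carry_out, never from a script. Its argument "motion" is a list of rows, each a list of 2 entries, a list of its own where there are three numbers: the shift along the world's x, y, z in m, then the turn about the world's z in rad. A call has 1 to 20 rows; each row is the pose to reach, as a shift and turn from the pose commanded when the call began; what a row does not reach only later rows make up. A row lasts 1/10 s, in which the tool goes at most 50 mm and 8.59 degrees, less where a joint would pass 70% of its speed; a pose out of reach is approached as far as the arm can. A call with a gripper value outside its range is refused whole. "grip" is the gripper command: -1 is fully open, 1 is shut, values between are in proportion, set as the call begins (left out, the last holds). The fingers move at their own pace and stop on an object; "squeeze" is the grip in N (left out, the last holds). Time passes only in rows, so rows that repeat a pose let the fingers close. It gives the time, the measured TCP pose, the force and the opening at its end, in the units of the state.
- get_state(): the state, without advancing time (a new reading comes with each control period).
- eyes.get_image(name): name is "side" or "top"; returns a dict with "pixels" (480x640x3 uint8, blue, green, red), "mtx" (3x3 intrinsics, pixels), "extrinsics" (4x4, takes a point from camera to world coordinates). Camera axes: x right, y down, z forward; pixel columns grow to the right and rows downward; lengths in m; the calibration is good to about 2 mm. A picture is of the moment at which its call begins. There is no depth.
- ticket.close_job(): hands the job in, once; it reports no verdict.
The state is a dict: "time": time; "joint_positions": joint angles; "qd": joint speeds; "joint_torque": joint torques, N m; "position": TCP position; "tool_rot": TCP orientation; "ft_force": force on the tool from outside, world axes, zero at the start; "torque": the same for the moment, N m; "grip_width": opening from 0.0 (shut) to 1.0 (fully open).
Only numpy, scipy, OpenCV 4.12 (cv2) and the standard library are available. Lean on these libraries where they do the work, as an engineer would, in place of code of your own. Each camera call takes 0.05 s, during which the arm holds its last target. There are 200 camera calls.

## Working session

There is one attempt and no reset: what is moved stays moved. The work goes in short steps, Python scripts to look and compute and a tool call to move; the robot and the scene stay as the last step left them, time stands still between calls to the robot, and variables do not carry over. Pictures are saved under pics/ and viewed, about 8 in all and at most 12, crops included, and the job is handed in when it is done.

Besides the shell and the picture viewer there is one more tool, called as a command line: name --argument value ..., lists and objects as JSON in quotes. carry_out: Moves the arm, as the interface text tells. Its arguments: {"type":"object","properties":{"motion":{"type":"array","items":{"type":"array"}},"grip":{"type":"number"},"squeeze":{"type":"number"}},"required":["motion"]}

```bash
ls; mkdir -p pics
cat > h.py <<'E'
import numpy as np, cv2
from bench import get_state, eyes, ticket
def shot(name, fn=None):
    d=eyes.get_image(name); im=np.array(d["pixels"]).astype(np.uint8)
    if fn: cv2.imwrite("pics/"+fn,im)
    return im,np.array(d["mtx"]),np.array(d["extrinsics"])
def ray(K,T,uv):
    d=T[:3,:3]@np.linalg.inv(K)@np.array([uv[0],uv[1],1.]); return T[:3,3],d/np.linalg.norm(d)
def onplane(K,T,uv,z):
    o,d=ray(K,T,uv); return o+d*(z-o[2])/d[2]
def tri(K1,T1,a,K2,T2,b):
    o1,d1=ray(K1,T1,a);o2,d2=ray(K2,T2,b)
    s=np.linalg.lstsq(np.c_[d1,-d2],o2-o1,rcond=None)[0]
    p,q=o1+d1*s[0],o2+d2*s[1]; return (p+q)/2,np.linalg.norm(p-q)
def proj(K,T,p):
    c=np.linalg.inv(T)@np.r_[p,1]; v=K@c[:3]; return v[:2]/v[2]
E
python3 - <<'E'
from h import *
np.set_printoptions(precision=4,suppress=True)
for n in("side","top"):
    im,K,T=shot(n,n+"0.png");print(n,K,T)
print(get_state())
E
```

```text
pics
side [[527.1028   0.     325.2375]
 [  0.     527.1028 244.7227]
 [  0.       0.       1.    ]] [[-0.9649 -0.1904  0.1806  0.3383]
 [-0.2622  0.7297 -0.6315  0.6015]
 [-0.0115 -0.6567 -0.754   0.8503]
 [ 0.      0.      0.      1.    ]]
top [[485.4738   0.     318.9281]
 [  0.     485.4738 238.5223]
 [  0.       0.       1.    ]] [[-0.0219 -0.9984  0.0525  0.4632]
 [-0.9997  0.0225  0.0114  0.0056]
 [-0.0125 -0.0523 -0.9986  1.0104]
 [ 0.      0.      0.      1.    ]]
{'time': 0.1, 'joint_positions': array([-1.2509,  0.3217, -0.0701,  1.4515,  0.0226,  1.3708, -0.0569]), 'qd': array([-0.0016, -0.003 , -0.0007, -0.0028,  0.0003, -0.0001,  0.0003]), 'joint_torque': array([ -0.0001, -49.2575,  -0.4058, -31.3395,  -0.0643,   0.0395,
         0.0001]), 'position': array([0.1956, 0.6194, 0.2216]), 'tool_rot': array([ 2.533 ,  1.8566, -0.002 ]), 'ft_force': array([0.0383, 0.7439, 0.3521]), 'torque': array([0.0016, 0.0041, 0.0837]), 'grip_width': 0.9997026520843959}
```

View pics/side0.png

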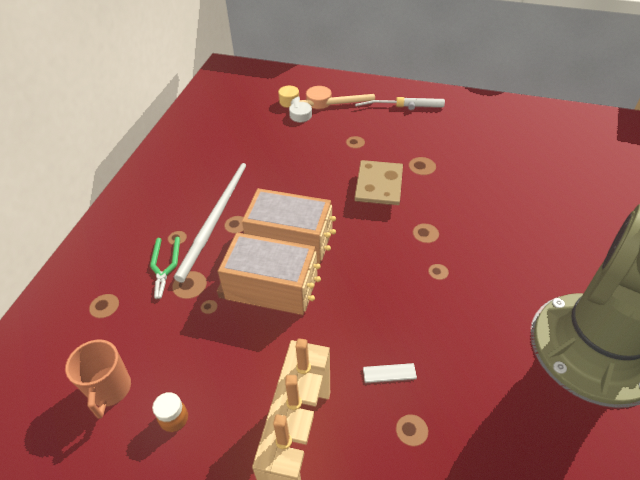

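View pics/top0.png

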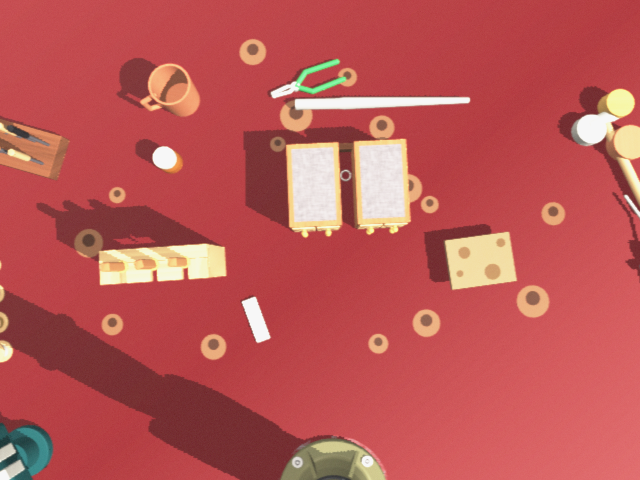

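Run:
```python
import cv2,numpy as np
s=cv2.imread("pics/side0.png");t=cv2.imread("pics/top0.png")
a=cv2.resize(s[325:480,235:345],None,fx=3.6,fy=3.6,interpolation=cv2.INTER_CUBIC)
b=cv2.resize(t[225:300,40:240],None,fx=2,fy=2,interpolation=cv2.INTER_CUBIC)
c=cv2.resize(t[130:240,280:420],None,fx=2.8,fy=2.8,interpolation=cv2.INTER_CUBIC)
o=np.zeros((600,800,3),np.uint8)
o[:558,:396]=a; o[:150,400:800]=b; o[160:160+308,400:792]=c
cv2.imwrite("pics/crop1.png",o)
```

```text
(no output)
```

View pics/crop1.png

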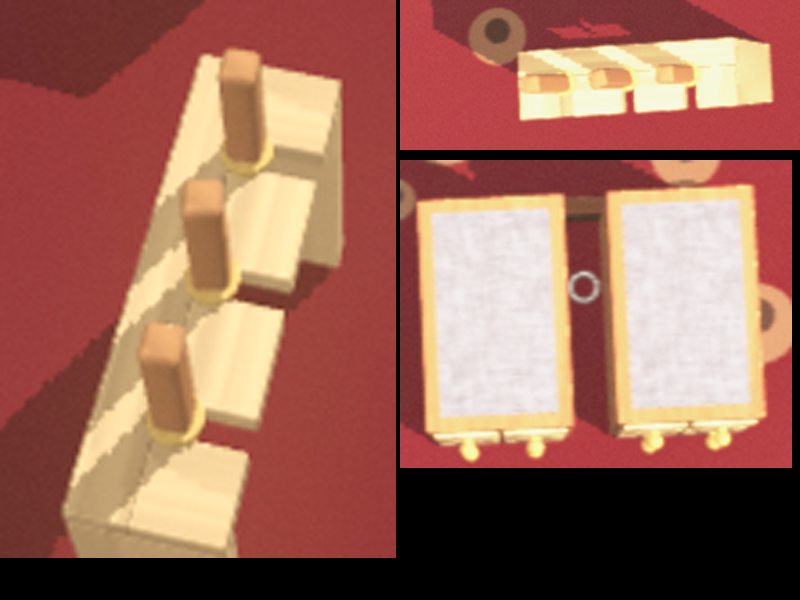

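Run:
```python
import cv2,numpy as np
s=cv2.imread("pics/side0.png");t=cv2.imread("pics/top0.png")
g=lambda im:np.clip((im.astype(float)/255)**0.7*255*1.3,0,255).astype(np.uint8)
b=cv2.resize(g(t[190:260,30:190]),None,fx=5,fy=4,interpolation=cv2.INTER_CUBIC)
c=cv2.resize(g(s[320:480,130:350]),None,fx=2.2,fy=2,interpolation=cv2.INTER_CUBIC)
o=np.zeros((600,800,3),np.uint8)
o[:280,:800]=b; o[280:600,:484]=c
cv2.imwrite("pics/crop2.png",o)
```

```text
(no output)
```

View pics/crop2.png

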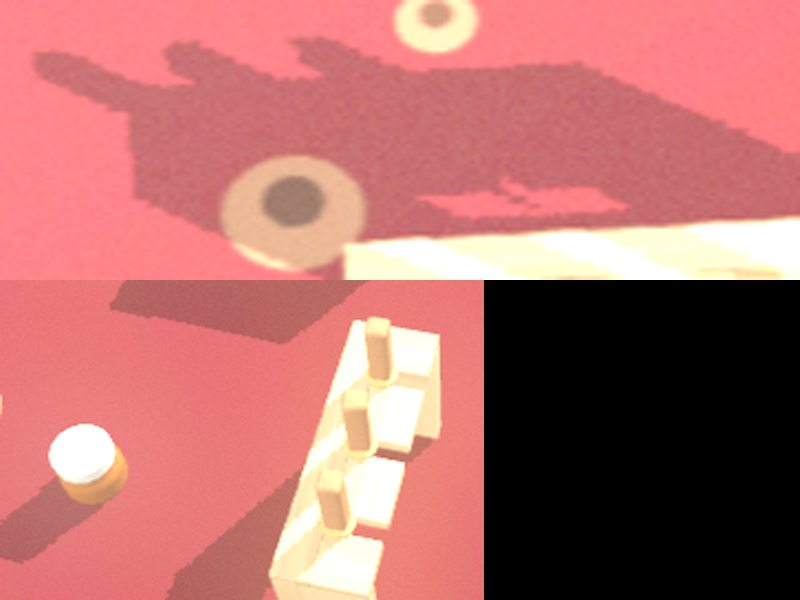

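Run:
```python
from h import *
np.set_printoptions(precision=4,suppress=True)
im,K,T=shot("top"); _,Ks,Ts=shot("side"); np.savez("cal.npz",K=K,T=T,Ks=Ks,Ts=Ts)
tops=[(106,265),(138,263),(171,261)];sh=[(38,205),(65,202.5),(90,200.5)]
P=[];L=[]
for a,b in zip(tops,sh):
    p=onplane(K,T,a,.224);q=onplane(K,T,b,0);P.append(p);L.append((q-p)/.224);print(p,q,L[-1])
L=np.mean(L,0)
S=onplane(K,T,(134,238),0);print("S",S)
for z in(.016,.04,.06,.08):print(z,S-L*z)
for p in P:
  print([proj(K,T,p*[1,1,0]+L*z*[1,1,0]) for z in(.02,.04,.06,.082)])
# two-view for handles: side crop1 handle tops
for uv,w in zip([(235+160/3.6,325+332/3.6),(235+203/3.6,325+188/3.6),(235+242/3.6,325+57/3.6)],tops):
  print(onplane(Ks,Ts,uv,.224),tri(Ks,Ts,uv,K,T,w))
```

```text
[0.4692 0.3617 0.224 ] [0.6004 0.6074 0.    ] [ 0.5855  1.0967 -1.    ]
[0.4713 0.3095 0.224 ] [0.6043 0.5502 0.    ] [ 0.5937  1.0746 -1.    ]
[0.4734 0.2556 0.224 ] [0.6073 0.4972 0.    ] [ 0.5979  1.0787 -1.    ]
S [0.5262 0.4043 0.    ]
0.016 [0.5167 0.387  0.016 ]
0.04 [0.5025 0.361  0.04  ]
0.06 [0.4906 0.3393 0.06  ]
0.08 [0.4788 0.3176 0.08  ]
[array([143.9924, 259.3128]), array([133.659 , 253.8709]), array([123.3433, 248.4384]), array([112.0164, 242.4733])]
[array([168.9223, 257.7531]), array([158.5627, 252.31  ]), array([148.2208, 246.8762]), array([136.8651, 240.9097])]
[array([194.6244, 256.1937]), array([184.2376, 250.7492]), array([173.8686, 245.3141]), array([162.4831, 239.3461])]
[0.469  0.3621 0.224 ] (array([0.4692, 0.362 , 0.2235]), np.float64(0.00012670450326270852))
[0.471  0.3074 0.224 ] (array([0.4709, 0.3085, 0.2262]), np.float64(0.0007861282497619378))
[0.4731 0.2522 0.224 ] (array([0.4728, 0.2543, 0.2276]), np.float64(0.001080040100698864))
```

Run:
```python
import cv2
t=cv2.imread("pics/top0.png")
print("     ",*range(112,158,1))
for v in range(230,250):print(v,*["%3d"%x for x in t[v,112:158,2]])
```

```text
112 113 114 115 116 117 118 119 120 121 122 123 124 125 126 127 128 129 130 131 132 133 134 135 136 137 138 139 140 141 142 143 144 145 146 147 148 149 150 151 152 153 154 155 156 157
230 123 125 123 123 125 126 124 123 123 126 127 127 122 127 124 124 126 122 127 127 123 124 122 127 125 123 128 126 125 124 124 127 126 127 125 122 128 125 125 127 124 123 123 122 122 126
231 126 126 123 128 125 128 124 124 126 126 124 124 128 127 125 126 124 125 126 121 127 125 125 125 125 126 127 124 125 125 126 126 122 128 126 125 126 124 126 125 124 123 126 125 123 125
232 125 124 128 126 126 124 126 124 125 126 126 125 123 125 128 125 124 124 126 123 123 127 128 125 127 125 126 126 126 125 126 124 127 124 128 127 127 125 126 126 123 125 123 126 121 125
233 126 125 125 128 126 127 127 127 127 126 125 123 124 124 127 124 124 125 129 130 125 125 121 124 125 123 125 127 129 128 128 126 126 125 127 124 127 126 124 124 121 123 123 125 124 121
234 126 124 125 124 127 125 125 126 125 125 123 126 127 126 126 124 125 130 155 152 129 125 127 126 126 125 124 126 123 126 126 125 124 126 126 126 124 128 126 122 
[... 2143 characters left out ...]
 126 125 125 123 123 127 121 127 126 128 124 123 123 121 123 126 122 124 127 124 124 123 123 120 127 127 128 130 132 133 135 136 141 146
247 126 124 125 127 125 125 123 129 126 125 123 127 124 123 124 125 124 124 128 121 125 126 125 128 132 136 138 148 159 161 176 186 184 187 179 155 157 165 173 182 186 193 209 220 219 232
248 126 125 125 122 123 122 128 129 130 132 137 139 141 147 145 151 159 155 150 146 146 159 170 181 208 222 231 243 246 246 247 247 247 247 247 247 240 234 228 230 230 231 232 231 233 235
249 181 196 192 174 147 144 161 172 177 188 196 210 220 225 225 237 243 241 236 235 236 237 238 240 247 247 247 247 247 247 247 247 247 247 247 247 247 247 243 242 239 236 235 237 237 236
```

Run:
```python
from h import *
np.set_printoptions(precision=4,suppress=True)
c=np.load("cal.npz");K,T,Ks,Ts=[c[k] for k in("K","T","Ks","Ts")]
t=cv2.imread("pics/top0.png");s=cv2.imread("pics/side0.png")
# gap edges: bright wood top (G high) vs dark
A=[];B=[]
G=t[:,:,1].astype(float)
for v in range(152,225):
    r=G[v,325:372]; m=r>120
    k=np.arange(325,372)
    l=[x for x in k[:-1] if m[x-325] and not m[x+1-325] and x<347]
    q=[x for x in k[:-1] if not m[x-325] and m[x+1-325] and x>344]
    sub=lambda x:x+(G[v,x]-120)/(G[v,x]-G[v,x+1])
    if l:A.append((sub(l[-1]),v))
    if q:B.append((sub(q[-1]),v))
for E in(A,B):
    W=np.array([onplane(K,T,e,.09) for e in E])
    p=np.polyfit(W[:,0],W[:,1],1);r=W[:,1]-np.polyval(p,W[:,0]);k=abs(r)<.0015
    p=np.polyfit(W[k,0],W[k,1],1);print(len(k),k.sum(),"y=%.4f x + %.4f"%tuple(p),r[k].std())
# ring: grey bright in gap
roi=t[160:192,336:356].astype(int);g=roi[:,:,1];print(g.min(),g.max())
ys,xs=np.nonzero((roi[:,:,0]>85)&(roi[:,:,1]>85)&(abs(roi[:,:,2]-roi[:,:,1])<60))
(cx,cy),rr=cv2.minEnclosingCircle(np.c_[xs,ys].astype(np.float32));print(len(xs),cx+336,cy+160,rr,onplane(K,T,(cx+336,cy+160),.004))
print("gap rows",[(v,G[v,346].astype(int)) for v in range(140,156)])
print("front left u=315",[(v,*t[v,322]) for v in range(218,240)]);print("front right",[(v,*t[v,382]) for v in range(214,236)])
# board
hsv=cv2.cvtColor(t,cv2.COLOR_BGR2HSV)
def blob(im,box):
    x0,y0,x1,y1=box;h=cv2.cvtColor(im,cv2.COLOR_BGR2HSV)[y0:y1,x0:x1]
    m=((h[...,0]>14)&(h[...,0]<35)&(h[...,1]>50)&(h[...,2]>120)).astype(np.uint8)
    cs=max(cv2.findContours(m,0,2)[0],key=cv2.contourArea);r=cv2.minAreaRect(cs);b=cv2.boxPoints(r)+[x0,y0];print(r,b);return b
b=blob(t,(435,220,530,300))
W=np.array([onplane(K,T,e,.034) for e in b]);print(W,W.mean(0),np.linalg.norm(W[0]-W[1]),np.linalg.norm(W[1]-W[2]))
for x in W:print(proj(Ks,Ts,x))
```

```text
73 64 y=0.0215 x + -0.0397 0.0004609740135884928
73 72 y=0.0212 x + -0.0678 0.00022120592919748134
41 225
178 337.5 175.5 15.572511672973633 [ 0.6471 -0.0247  0.004 ]
gap rows [(140, np.int64(49)), (141, np.int64(51)), (142, np.int64(59)), (143, np.int64(87)), (144, np.int64(88)), (145, np.int64(84)), (146, np.int64(84)), (147, np.int64(86)), (148, np.int64(84)), (149, np.int64(66)), (150, np.int64(56)), (151, np.int64(49)), (152, np.int64(51)), (153, np.int64(49)), (154, np.int64(50)), (155, np.int64(47))]
front left u=315 [(218, np.uint8(225), np.uint8(226), np.uint8(234)), (219, np.uint8(213), np.uint8(215), np.uint8(226)), (220, np.uint8(203), np.uint8(222), np.uint8(243)), (221, np.uint8(147), np.uint8(215), np.uint8(247)), (222, np.uint8(137), np.uint8(214), np.uint8(247)), (223, np.uint8(134), np.uint8(211), np.uint8(247)), (224, np.uint8(139), np.uint8(214), np.uint8(247)), (225, np.uint8(142), np.uint8(217), np.uint8(247)), (226, np.uint8(176), np.uint8(239), np.uint8(247)), (227, np.uint8(215), np.uint8(247), np.uint8(247)), (228, np.uint8(137), np.uint8(198), np.uint8(235)
[... 1436 characters left out ...]
nt8(182)), (231, np.uint8(69), np.uint8(63), np.uint8(183)), (232, np.uint8(67), np.uint8(61), np.uint8(180)), (233, np.uint8(70), np.uint8(69), np.uint8(184)), (234, np.uint8(66), np.uint8(62), np.uint8(182)), (235, np.uint8(69), np.uint8(65), np.uint8(184))]
((44.82963943481445, 40.26488494873047), (49.462745666503906, 65.6542739868164), 82.14668273925781) [[443.9312 240.2509]
 [508.9697 231.28  ]
 [515.7281 280.2789]
 [450.6896 289.2497]]
[[ 0.5054 -0.2341  0.034 ]
 [ 0.5205 -0.3648  0.034 ]
 [ 0.4223 -0.3741  0.034 ]
 [ 0.4072 -0.2441  0.034 ]] [ 0.4639 -0.3043  0.034 ] 0.13152391508026698 0.09864082400090851
[355.4101 197.3332]
[361.6172 159.4138]
[403.0545 163.6449]
[399.8751 202.0418]
```

Run:
```python
from h import *
np.set_printoptions(precision=4,suppress=True)
c=np.load("cal.npz");K,T,Ks,Ts=[c[k] for k in("K","T","Ks","Ts")]
t=cv2.imread("pics/top0.png");s=cv2.imread("pics/side0.png")
g=t[165:186,336:356,1].astype(int)
for r in g:print(*["%3d"%x for x in r])
for uv in((322,226),(382,222.5)):print("front",onplane(K,T,uv,.09))
for uv in((300,143.5),(336,142.5),(356,140),(400,139.5)):print("back",onplane(K,T,uv,.09))
print("rail",onplane(K,T,(346,142.5),.025),onplane(K,T,(346,149),.025))
print("spur",onplane(K,T,(135.5,241.7),0))
S=onplane(K,T,(135.5,241.7),0);L=np.array([.592,1.083,-1])
for z in np.arange(.018,.062,.006):
    p=S-L*z; print(z,p,np.hypot(*(p[:2]-[.4692,.362])),np.hypot(*(p[:2]-[.4709,.3085])))
```

```text
221 218 202 142  68  46  51  52  52  44  45  53  48  50  51  62  86  99 111 178
222 217 198 142  70  50  46  48  43  48  48  49  51  46  50  69  87  98 111 176
224 218 202 144  68  47  47  50  48  48  46  51  48  51  52  66  89  99 114 176
223 219 222 174  73  52  51  48  49  49  48  51  44  47  49  61  81  98 109 177
221 219 225 180  84  53  53  60  84  97  95  80  60  50  49  60  84  95 107 172
222 218 225 181  85  63  89 128 181 208 206 173 117  71  49  56  86  97 105 169
224 220 225 181  91 129 183 175 136 118 131 165 171 128  70  60  79  96 104 168
224 219 217 166 114 166 159 102  66  59  64  90 129 141 107  73  81  92 104 160
224 219 216 170 156 158 108  62  49  53  48  56  94 167 160 104  83  94 100 159
222 219 217 171 179 160  82  50  46  49  48  50  69 133 143 102  88  99 108 155
224 219 215 170 183 161  77  45  47  46  54  51  69 137 144  99  83  97 107 153
224 219 216 170 177 158  78  46  49  48  49  52  75 151 158 101  85  98 105 149
224 222 215 172 154 154 112  65  50  49  45  58 103 171 153  82  82 100 102 139
223 220 216 174 124 172 172 116  72  66  69  96 145 156 118 
[... 790 characters left out ...]
 ] [ 0.6976 -0.0428  0.025 ]
spur [0.5183 0.4012 0.    ]
0.018 [0.5077 0.3817 0.018 ] 0.04321141283410889 0.081890824004323
0.024 [0.5041 0.3752 0.024 ] 0.03732454339343901 0.07449022215375603
0.030000000000000002 [0.5006 0.3687 0.03  ] 0.032073326861079346 0.06709069050863052
0.036000000000000004 [0.497  0.3622 0.036 ] 0.027820073119000883 0.05969262706007977
0.04200000000000001 [0.4935 0.3557 0.042 ] 0.025077800078066606 0.052296654900124244
0.04800000000000001 [0.4899 0.3492 0.048 ] 0.02436220558907587 0.044903807390371815
0.054000000000000006 [0.4864 0.3427 0.054 ] 0.025842203496863798 0.03751593179651195
0.06000000000000001 [0.4828 0.3362 0.06  ] 0.02918566973674308 0.030136684870261644
```

carry_out --motion '[[[0,0,0.05],0],[[0.02,-0.02,0.1],-0.1],[[0.05,-0.047,0.1],-0.24],[[0.08,-0.075,0.1],-0.38],[[0.11,-0.104,0.1],-0.52],[[0.14,-0.132,0.1],-0.66],[[0.17,-0.16,0.1],-0.8],[[0.2,-0.19,0.1],-0.94],[[0.23,-0.22,0.1],-1.08],[[0.26,-0.245,0.1],-1.2],[[0.273,-0.258,0.1],-1.232],[[0.273,-0.258,0.1],-1.232],[[0.273,-0.258,0.1],-1.232]]' --grip -1 --squeeze 25

```text
time: 1.5
position: [0.4675, 0.3632, 0.3224]
tool_rot: [-3.14, -0.056, 0.002]
ft_force: [0.4, 0.8, -0.3]
grip_width: 0.997
```

carry_out --motion '[[[0.001,-0.001,-0.04],0],[[0.001,-0.001,-0.08],0],[[0.001,-0.001,-0.115],0],[[0.001,-0.001,-0.135],0],[[0.001,-0.001,-0.145],0],[[0.001,-0.001,-0.145],0]]'

```text
time: 2.1
position: [0.4676, 0.3622, 0.1763]
tool_rot: [3.14, 0.058, -0.004]
ft_force: [0.1, -0.5, 1.2]
grip_width: 1.002
```

carry_out --motion '[[[0,0,0],0],[[0,0,0],0],[[0,0,0],0],[[0,0,0],0],[[0,0,0],0],[[0,0,0],0]]' --grip 1 --squeeze 25

```text
time: 2.7
position: [0.4698, 0.3609, 0.1778]
tool_rot: [-3.141, -0.052, -0.0]
ft_force: [-1.0, -0.1, 0.2]
grip_width: 0.539
```

carry_out --motion '[[[0,0,0],0],[[0,0,0],0],[[0,0,0],0],[[0,0,0],0],[[0,0,0],0],[[0,0,0],0],[[0,0,0],0]]'

```text
time: 3.4
position: [0.4696, 0.3608, 0.1775]
tool_rot: [3.141, 0.052, -0.0]
ft_force: [-0.4, 0.1, -0.2]
grip_width: 0.171
```

carry_out --motion '[[[0,0,0.01],0],[[0,0,0.021],0],[[0,0,0.021],0],[[-0.007,0,0.021],0],[[-0.014,0,0.021],0],[[-0.014,0,0.021],0.14],[[-0.014,0,0.021],0.28],[[-0.014,0,0.021],0.42],[[-0.014,0,0.021],0.56],[[-0.014,0,0.021],0.7],[[-0.014,0,0.021],0.84],[[-0.014,0,0.021],0.98],[[-0.014,0,0.021],1.12],[[-0.014,0,0.021],1.26],[[-0.014,0,0.021],1.4],[[-0.014,0,0.021],1.54],[[-0.014,0,0.021],1.54],[[-0.014,0,0.021],1.54]]'

```text
time: 5.2
position: [0.4551, 0.3608, 0.1983]
tool_rot: [-2.222, -2.22, 0.001]
ft_force: [0.4, 0.0, -0.3]
grip_width: 0.168
```

Run:
```python
from h import *
s,_,_=shot("side","side1.png");t,_,_=shot("top","top1.png")
a=cv2.resize(s[320:480,220:350],None,fx=3,fy=3.5,interpolation=cv2.INTER_CUBIC)
b=cv2.resize(t[190:310,60:240],None,fx=2.2,fy=2.2,interpolation=cv2.INTER_CUBIC)
o=np.zeros((600,800,3),np.uint8);o[:560,:390]=a;o[:264,400:796]=b;cv2.imwrite("pics/crop3.png",o)
print(get_state()["position"],get_state()["ft_force"])
```

```text
[0.4554096  0.36088146 0.19846418] [-0.27090553 -0.64518534 -0.77337376]
```

View pics/crop3.png

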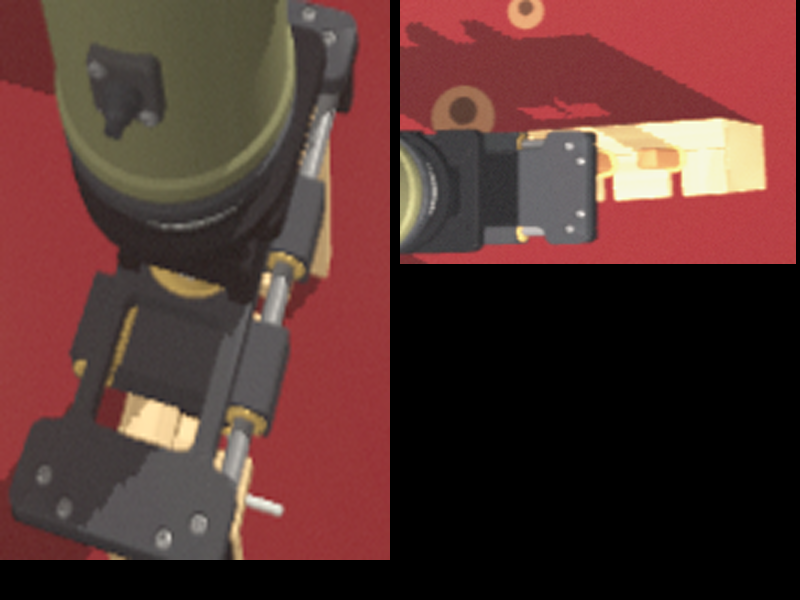

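Run:
```python
from h import *
np.set_printoptions(precision=4,suppress=True)
c=np.load("cal.npz");K,T,Ks,Ts=[c[k] for k in("K","T","Ks","Ts")]
for uv in((313.5,465.5),(303,462.5)):
  for z in np.arange(.02,.10,.01):print(uv,onplane(Ks,Ts,uv,z))
print(onplane(K,T,(345.3,175.4),.003))
s=cv2.imread("pics/side1.png")
for v in range(458,472):print(v,*["%3d"%x for x in s[v,298:320,1]])
```

```text
(313.5, 465.5) [0.437  0.3432 0.02  ]
(313.5, 465.5) [0.4358 0.3463 0.03  ]
(313.5, 465.5) [0.4346 0.3494 0.04  ]
(313.5, 465.5) [0.4334 0.3526 0.05  ]
(313.5, 465.5) [0.4322 0.3557 0.06  ]
(313.5, 465.5) [0.431  0.3588 0.07  ]
(313.5, 465.5) [0.4298 0.3619 0.08  ]
(313.5, 465.5) [0.4286 0.365  0.09  ]
(303, 462.5) [0.4538 0.3431 0.02  ]
(303, 462.5) [0.4524 0.3462 0.03  ]
(303, 462.5) [0.451  0.3493 0.04  ]
(303, 462.5) [0.4496 0.3524 0.05  ]
(303, 462.5) [0.4482 0.3555 0.06  ]
(303, 462.5) [0.4468 0.3587 0.07  ]
(303, 462.5) [0.4454 0.3618 0.08  ]
(303, 462.5) [0.4441 0.3649 0.09  ]
[ 0.6471 -0.041   0.003 ]
458 106 151 196 207 149  90  58  55  57  53  55  54  56  54  56  59  57  56  55  55  53  54
459 114 170 216 209 132  75  56  58  56  55  59  57  56  58  56  56  54  57  56  56  56  58
460 103 170 216 193 123  60  57  54  56  58  56  55  55  55  53  57  54  56  56  55  57  54
461 111 179 212 183 175 171  87  56  54  56  56  53  57  57  55  56  52  55  53  56  56  54
462 113 181 211 178 213 228 227 221 191 166  85  55  56  53  53  56  54  57  56  54  55  57
463  95 172 213 157 189 207 220 226 226 229 231 223 176  94  76  53  57  54  55  56  54  53
464  85 157 199 144 117 144 174 193 200 213 224 229 227 227 220 171  82  53  53  56  54  56
465 105 169 183 126  62  75  96 113 132 159 177 194 204 217 223 206 123  56  58  55  55  56
466 129 187 156  88  55  53  53  56  67  87  98 115 136 170 191 176  90  56  54  54  56  55
467 154 213 138  76  55  56  57  56  52  56  54  60  70  94 110  99  57  55  57  54  55  56
468 155 201 143  60  53  57  57  57  56  56  56  57  57  55  54  53  55  54  54  53  55  56
469 189 184 129  57  55  57  56  54  55  54  55  54  55  54  54  57  54  58  54  55  56  54
470 214 157  90  56  59  56  55  55  54  55  54  54  57  57  56  55  52  57  56  54  53  51
471 217 140  73  56  58  54  54  55  55  55  56  58  54  58  56  56  54  56  55  55  54  53
```

carry_out --motion '[[[-0.02,-0.001,0.002],0],[[-0.045,-0.001,0.002],0],[[-0.07,-0.002,0.002],0],[[-0.08,-0.002,0.002],0],[[-0.08,-0.002,0.03],0],[[-0.08,-0.002,0.07],0],[[-0.08,-0.002,0.11],0],[[-0.08,-0.01,0.14],-0.1],[[-0.08,-0.045,0.15],-0.22],[[-0.08,-0.085,0.15],-0.35],[[-0.07,-0.125,0.15],-0.48],[[-0.05,-0.165,0.15],-0.61],[[-0.02,-0.2,0.15],-0.74],[[0.01,-0.235,0.15],-0.87],[[0.04,-0.27,0.15],-1.0],[[0.07,-0.305,0.15],-1.13],[[0.105,-0.335,0.15],-1.26],[[0.14,-0.365,0.15],-1.39],[[0.175,-0.39,0.15],-1.52],[[0.2,-0.405,0.15],-1.545]]'

```text
time: 7.3
position: [0.6575, -0.0475, 0.3481]
tool_rot: [3.139, 0.032, 0.001]
ft_force: [0.3, 0.7, -0.1]
grip_width: 0.172
```

carry_out --motion '[[[0.012,-0.003,-0.03],0],[[0.023,-0.006,-0.07],0],[[0.023,-0.006,-0.1],0],[[0.023,-0.006,-0.11],0],[[0.023,-0.006,-0.11],0],[[0.023,-0.006,-0.11],0]]'

```text
time: 7.9
position: [0.6796, -0.0503, 0.2406]
tool_rot: [3.141, 0.044, 0.004]
ft_force: [0.3, 0.0, -0.0]
grip_width: 0.167
```

Run:
```python
from h import *
s,_,_=shot("side","side2.png");t,_,_=shot("top","top2.png")
a=cv2.resize(s[150:320,210:350],None,fx=3.4,fy=3.4,interpolation=cv2.INTER_CUBIC)
b=cv2.resize(t[110:250,270:420],None,fx=2.1,fy=2.1,interpolation=cv2.INTER_CUBIC)
o=np.zeros((600,800,3),np.uint8);o[:a.shape[0],:a.shape[1]]=a;o[:b.shape[0],480:480+b.shape[1]]=b;cv2.imwrite("pics/crop4.png",o)
print(get_state()["position"],get_state()["ft_force"],get_state()["tool_rot"])
```

```text
[ 0.67980428 -0.0503617   0.24126525] [ 0.18908627  0.09878667 -0.64086343] [3.14111992 0.04388936 0.00653602]
```

View pics/crop4.png

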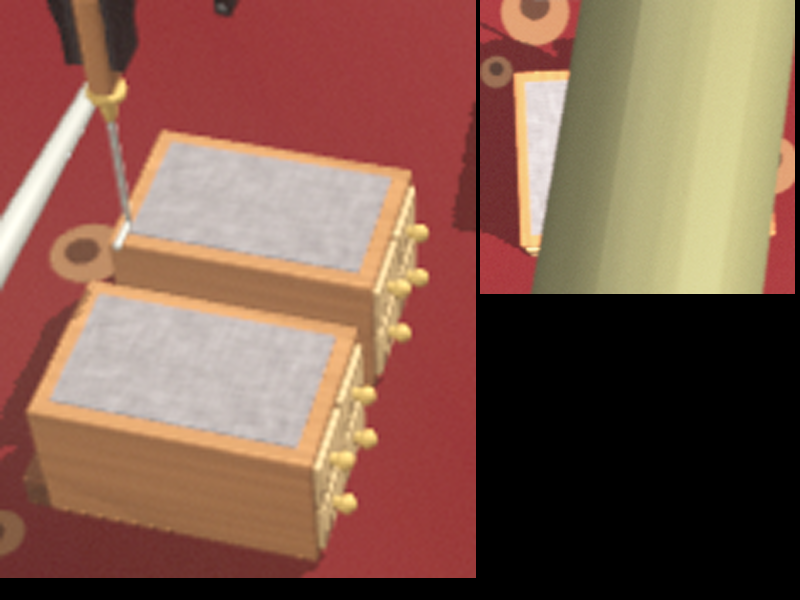

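Run:
```python
from h import *
np.set_printoptions(precision=4,suppress=True)
c=np.load("cal.npz");K,T,Ks,Ts=[c[k] for k in("K","T","Ks","Ts")]
f=lambda u,v:(210+u/3.4-.35,150+v/3.4-.35)
for n,p in dict(farA=(113,243),farB=(372,287),nearA=(93,283),nearB=(357,328)).items():
    w=onplane(Ks,Ts,f(*p),.09);print(n,w,w[1]-(.0214*w[0]-.0537))
for z in(.10,.11,.12,.125,.13):print(z,"bend",onplane(Ks,Ts,f(127,225),z),"tip",onplane(Ks,Ts,f(118,247),z),"nose",onplane(Ks,Ts,f(109,115),z+.08))
s=cv2.imread("pics/side2.png")
for v in range(208,228):print(v,*["%3d"%x for x in s[v,236:256,0]])
```

```text
farA [ 0.6957 -0.054   0.09  ] -0.015209876988890425
farB [ 0.5392 -0.0588  0.09  ] -0.016623966319470405
nearA [ 0.6954 -0.0213  0.09  ] 0.01752373575319742
nearB [ 0.539  -0.0267  0.09  ] 0.01543343187456208
0.1 bend [ 0.6884 -0.0611  0.1   ] tip [ 0.6871 -0.0431  0.1   ] nose [ 0.6909 -0.0677  0.18  ]
0.11 bend [ 0.6837 -0.0523  0.11  ] tip [ 0.6824 -0.0345  0.11  ] nose [ 0.6857 -0.0577  0.19  ]
0.12 bend [ 0.679  -0.0434  0.12  ] tip [ 0.6778 -0.0259  0.12  ] nose [ 0.6804 -0.0477  0.2   ]
0.125 bend [ 0.6767 -0.039   0.125 ] tip [ 0.6755 -0.0217  0.125 ] nose [ 0.6778 -0.0427  0.205 ]
0.13 bend [ 0.6744 -0.0346  0.13  ] tip [ 0.6731 -0.0174  0.13  ] nose [ 0.6751 -0.0377  0.21  ]
208  67  65  67  65  67  68  67  67  70 105 139 114 105 118 118 120 152 185 184 184
209  65  64  66  69  69  64  67  67  66 101 144 129 140 123 121 136 173 187 186 187
210  67  69  67  68  67  67  67  66  67  92 132 136 152 124 128 155 185 186 185 187
211  66  68  65  66  67  68  68  66  68  83 120 134 143 123 138 177 190 189 188 190
212  65  67  67  66  65  67  66  67  66  85 120 133 132 123 151 185 1
[... 574 characters left out ...]
 126 133 137 135 141 149 156
220  77  86  98 103 103 104 108 134 200 237 174 117 118 117 120 120 121 122 123 128
221  65  68  83  99 102 103 103 159 226 225 125 116 117 116 117 118 119 120 119 118
222  65  66  73  94 100 101  94 146 195 171  87  92  93  97 105 113 117 118 116 118
223  65  64  69  84 103 100  87 101 123 100  74  77  76  81  81  86  91  92  94 101
224  67  62  72  93 101 102  89  78  81  77  77  76  75  76  76  75  78  77  78  79
225  66  68  81 101 102 101  92  79  78  78  77  79  77  76  77  77  76  75  78  75
226  71  84  97 103 104 104  97  78  77  79  80  78  79  77  77  78  78  77  76  77
227  97 100 102 104 102 102  98  82  80  79  78  77  79  78  80  77  79  80  79  78
```

carry_out --motion '[[[0,0,-0.01],0],[[0,0,-0.018],0],[[0,0,-0.018],0],[[0,0,-0.018],0]]'

```text
time: 8.4
position: [0.6784, -0.05, 0.2201]
tool_rot: [3.141, 0.044, -0.001]
ft_force: [0.2, -0.1, -0.3]
grip_width: 0.171
```

Run:
```python
from h import *
np.set_printoptions(precision=4,suppress=True)
c=np.load("cal.npz");K,T,Ks,Ts=[c[k] for k in("K","T","Ks","Ts")]
s,_,_=shot("side","side3.png");st=get_state()
print(st["position"],st["ft_force"])
for v in range(215,240):print(v,*["%3d"%x for x in s[v,234:256,0]])
```

```text
[ 0.6787 -0.0501  0.2205] [ 0.1981 -0.3429 -0.3808]
215  67  64  68  71  73  68  69  67  69  68  88 124 126 135 140 160 185 185 186 187 190 188
216  90  96  95  98  97  97  93  87  79  79 102 122 122 130 139 149 188 188 187 187 187 186
217 102 100 101 101 100 102 102  99  98 101 118 122 121 129 144 152 194 188 186 187 187 188
218 102 103 102 101 102 102 102 102 101 110 122 122 122 128 140 147 183 174 175 184 182 184
219 103 103 103 103 101 104 102 101 105 118 120 123 122 126 135 137 152 136 133 143 148 157
220  75  76  77  85  99 102 102 103 106 117 118 119 119 124 133 134 130 123 122 120 126 130
221  64  64  66  72  81 101 103 102 101  97 103 110 114 119 131 138 122 119 119 118 119 119
222  65  67  63  66  73  92 101 100  85  79  81  83  87  93 116 149 138 114 118 117 118 118
223  66  65  63  65  68  83 101  99  85  77  73  75  77  88 180 231 145  86  90  92  97 101
224  66  66  68  66  74  92 103  99  88  77  78  74  75 143 222 233 104  77  75  78  78  79
225  66  66  67  67  82 101 103 100  94  80  79  79  89 181 236 176  80  77  78  78  80  76
226  64  67  72  85 101 102 102 102 
[... 551 characters left out ...]
  58  63  78  78  79  78  80  80  81  78  77  81  79  82
233  74  82 108 118 111  90  88  97  82  68  70  79  78  80  79  80  81  78  81  79  80  82
234  70  87 109  97  96  98 116 119 111  83  94 113 106 106  93  86  83  79  79  81  78  82
235  78  98  89  96 120 119 125 118  96  96 122 122 120 120 119 117 116 115 108 104  94  85
236  77  89  94 117 130 152 160 143  95 103 124 124 123 124 124 123 126 124 118 119 119 116
237  92 117 118 127 155 186 184 179 169 166 164 161 158 136 136 127 126 125 125 125 125 122
238 122 123 122 134 173 188 184 184 180 179 180 182 181 178 180 178 169 167 150 137 135 127
239 125 126 129 154 187 193 187 184 182 183 184 186 187 187 188 191 189 189 181 180 182 180
```

carry_out --motion '[[[0,0,-0.001],0],[[0,0,-0.002],0],[[0,0,-0.002],0]]'

```text
time: 8.75
position: [0.6787, -0.0501, 0.2185]
tool_rot: [3.141, 0.044, 0.0]
ft_force: [1.1, -0.1, 0.2]
grip_width: 0.174
```

carry_out --motion '[[[0,0,-0.001],0],[[0,0,-0.0015],0],[[0,0,-0.0015],0]]'

```text
time: 9.05
position: [0.6787, -0.0501, 0.217]
tool_rot: [3.141, 0.044, -0.0]
ft_force: [-0.0, -0.2, -0.8]
grip_width: 0.166
```

carry_out --motion '[[[0,0,-0.001],0],[[0,0,-0.0015],0],[[0,0,-0.0015],0]]'

```text
time: 9.35
position: [0.6786, -0.0501, 0.2154]
tool_rot: [3.141, 0.044, -0.0]
ft_force: [0.5, -0.8, -0.8]
grip_width: 0.172
```

carry_out --motion '[[[0,0,-0.001],0],[[0,0,-0.0015],0],[[0,0,-0.0015],0]]'

```text
time: 9.65
position: [0.6786, -0.0501, 0.2139]
tool_rot: [3.141, 0.044, -0.0]
ft_force: [0.5, -0.6, -1.4]
grip_width: 0.169
```

carry_out --motion '[[[0,0,-0.001],0],[[0,0,-0.0015],0],[[0,0,-0.0015],0]]'

```text
time: 9.95
position: [0.6787, -0.0501, 0.2125]
tool_rot: [3.141, 0.044, -0.0]
ft_force: [0.3, -0.1, 0.3]
grip_width: 0.17
```

carry_out --motion '[[[0,0,-0.001],0],[[0,0,-0.002],0],[[0,0,-0.002],0]]'

```text
time: 10.25
position: [0.6786, -0.0501, 0.2103]
tool_rot: [3.141, 0.044, -0.0]
ft_force: [0.2, 0.7, -0.5]
grip_width: 0.171
```

Run:
```python
from h import *
s,_,_=shot("side","side4.png");st=get_state()
print(st["position"],st["ft_force"])
for v in range(215,242):print(v,*["%3d"%x for x in s[v,234:256,0]])
```

```text
[ 0.67862287 -0.05011523  0.21045392] [-0.73089214  0.3152008  -1.01790856]
215  66  65  68  72  73  68  66  68  64  67  89 122 126 137 139 159 186 184 187 187 189 188
216  89  96  96  96  97  95  94  86  79  78 102 123 125 133 138 148 188 189 187 187 187 186
217  98 102 102 102 101 102 103  99  95 101 118 120 121 130 140 148 188 187 185 185 186 187
218 102 104 101 102 102 102 104 101 103 108 122 121 122 130 146 140 173 175 176 184 183 184
219 104 104 103 102 102 102 102 102 104 118 119 122 122 130 142 138 155 136 136 140 147 156
220  75  78  74  84  98 101 101 103 108 117 118 119 119 123 136 134 139 122 121 122 125 127
221  63  64  65  70  83 102 103 103 100  98 103 110 115 121 133 136 130 120 119 120 120 120
222  64  65  65  63  73  92 103  98  83  77  79  84  87  93 118 138 122 114 117 118 117 118
223  64  66  63  64  71  85 102  97  85  77  75  76  77  76 106 142 115  84  88  91  93 101
224  66  65  66  65  74  94 105  99  87  78  77  77  77  77 101 135 119  99  77  75  78  79
225  66  65  65  66  83 101 103 101  92  79  79  80  79  78  91 122 127 117  77  75  77  75
226  64  67 
[... 759 characters left out ...]
 118 115 114 126 143 117  96  87  82  78  80  80  79  80
235  77  97  91  95 120 120 124 124 124 123 124 124 120 119 116 116 117 115 107 104  96  85
236  76  90  95 115 130 152 160 149 136 133 125 124 125 124 126 124 125 123 121 119 117 115
237  90 117 119 127 154 185 184 180 175 169 165 161 158 136 136 126 125 125 124 125 124 125
238 123 124 122 137 172 189 185 184 179 178 181 183 180 177 180 178 171 166 149 138 136 128
239 128 126 130 154 188 192 188 185 182 182 182 186 187 186 187 189 189 187 181 182 181 180
240 123 125 132 164 192 191 188 184 184 184 188 195 194 194 193 194 193 191 187 186 186 189
241 125 126 143 182 188 187 187 189 190 190 192 195 194 195 194 191 186 186 186 186 187 191
```

carry_out --motion '[[[0,-0.0005,-0.003],0],[[0,-0.001,-0.008],0],[[0,-0.001,-0.014],0],[[0,-0.001,-0.02],0],[[0,-0.001,-0.02],0]]'

```text
time: 10.8
position: [0.678, -0.051, 0.189]
tool_rot: [-3.141, -0.044, 0.004]
ft_force: [-0.3, -0.0, 0.2]
grip_width: 0.168
```

carry_out --motion '[[[0,0,-0.008],0],[[0,0,-0.016],0],[[0,0,-0.024],0],[[0,0,-0.032],0],[[0,0,-0.04],0],[[0,0,-0.046],0],[[0,0,-0.05],0],[[0,0,-0.05],0],[[0,0,-0.05],0]]'

```text
time: 11.7
position: [0.6789, -0.0512, 0.1408]
tool_rot: [3.141, 0.044, 0.001]
ft_force: [-0.2, 0.1, -0.6]
grip_width: 0.169
```

carry_out --motion '[[[0,0,-0.002],0],[[0,0,-0.004],0],[[0,0,-0.006],0],[[0,0,-0.007],0],[[0,0,-0.007],0]]'

```text
time: 12.2
position: [0.6786, -0.0511, 0.1333]
tool_rot: [3.141, 0.044, -0.0]
ft_force: [0.2, -0.3, -0.3]
grip_width: 0.17
```

carry_out --motion '[[[0,0,-0.0005],0],[[0,0,-0.001],0],[[0,0,-0.001],0]]'

```text
time: 12.5
position: [0.6787, -0.0511, 0.1326]
tool_rot: [3.141, 0.044, 0.0]
ft_force: [0.1, 0.4, -0.9]
grip_width: 0.172
```

carry_out --motion '[[[0,0,-0.0005],0],[[0,0,-0.001],0],[[0,0,-0.0015],0],[[0,0,-0.0015],0]]'

```text
time: 12.9
position: [0.6786, -0.0511, 0.131]
tool_rot: [3.141, 0.044, -0.0]
ft_force: [0.6, -0.3, -0.6]
grip_width: 0.172
```

carry_out --motion '[[[0,0,-0.0003],0],[[0,0,-0.0006],0],[[0,0,-0.0006],0]]'

```text
time: 13.2
position: [0.6787, -0.0511, 0.1304]
tool_rot: [3.141, 0.044, 0.0]
ft_force: [-0.2, -0.1, -0.5]
grip_width: 0.168
```

carry_out --motion '[[[0,0,-0.0004],0],[[0,0,-0.0007],0],[[0,0,-0.0007],0]]'

```text
time: 13.5
position: [0.6786, -0.0512, 0.1297]
tool_rot: [3.141, 0.044, -0.0]
ft_force: [-0.8, 0.2, 0.0]
grip_width: 0.168
```

carry_out --motion '[[[0,0,-0.0004],0],[[0,0,-0.0007],0],[[0,0,-0.0007],0]]'

```text
time: 13.8
position: [0.6787, -0.0511, 0.129]
tool_rot: [3.141, 0.044, -0.0]
ft_force: [-0.2, -0.3, -0.2]
grip_width: 0.168
```

carry_out --motion '[[[0,0,-0.0004],0],[[0,0,-0.0007],0],[[0,0,-0.0007],0]]'

```text
time: 14.1
position: [0.6787, -0.0512, 0.1283]
tool_rot: [3.141, 0.044, -0.0]
ft_force: [0.5, 0.9, -0.3]
grip_width: 0.174
```

carry_out --motion '[[[0,0,-0.0004],0],[[0,0,-0.0007],0],[[0,0,-0.0007],0]]'

```text
time: 14.4
position: [0.6787, -0.0511, 0.1276]
tool_rot: [3.141, 0.044, -0.0]
ft_force: [-0.6, 0.3, -0.2]
grip_width: 0.171
```

carry_out --motion '[[[0,0,-0.0004],0],[[0,0,-0.0007],0],[[0,0,-0.0007],0]]'

```text
time: 14.7
position: [0.6787, -0.0511, 0.1269]
tool_rot: [3.141, 0.044, -0.0]
ft_force: [0.2, -0.6, -0.9]
grip_width: 0.175
```

carry_out --motion '[[[0,0,-0.0004],0],[[0,0,-0.0007],0],[[0,0,-0.0007],0]]'

```text
time: 15.0
position: [0.6787, -0.0512, 0.1262]
tool_rot: [3.141, 0.044, -0.0]
ft_force: [-0.2, 0.6, -0.5]
grip_width: 0.168
```

carry_out --motion '[[[0,0,-0.0004],0],[[0,0,-0.0007],0],[[0,0,-0.0007],0]]'

```text
time: 15.3
position: [0.6787, -0.0511, 0.1255]
tool_rot: [3.141, 0.044, -0.0]
ft_force: [0.1, 0.2, -0.2]
grip_width: 0.172
```

carry_out --motion '[[[0,0,-0.0004],0],[[0,0,-0.0007],0],[[0,0,-0.0007],0]]'

```text
time: 15.6
position: [0.6787, -0.0511, 0.1248]
tool_rot: [3.141, 0.044, -0.0]
ft_force: [-0.0, 0.0, -0.3]
grip_width: 0.171
```

carry_out --motion '[[[0,0,-0.0004],0],[[0,0,-0.0007],0],[[0,0,-0.0007],0]]'

```text
time: 15.9
position: [0.6787, -0.0511, 0.1241]
tool_rot: [3.141, 0.044, -0.0]
ft_force: [-0.0, 0.2, -0.3]
grip_width: 0.171
```

carry_out --motion '[[[0,0,-0.0004],0],[[0,0,-0.0007],0],[[0,0,-0.0007],0]]'

```text
time: 16.2
position: [0.6787, -0.0511, 0.1234]
tool_rot: [3.141, 0.044, -0.0]
ft_force: [1.1, 0.4, -0.8]
grip_width: 0.167
```

carry_out --motion '[[[0,0,-0.0004],0],[[0,0,-0.0007],0],[[0,0,-0.0007],0]]'

```text
time: 16.5
position: [0.6787, -0.0511, 0.1227]
tool_rot: [3.141, 0.044, -0.0]
ft_force: [-0.4, -0.6, -0.6]
grip_width: 0.168
```

carry_out --motion '[[[0,0,-0.0004],0],[[0,0,-0.0008],0],[[0,0,-0.0008],0]]'

```text
time: 16.8
position: [0.6789, -0.0512, 0.1224]
tool_rot: [3.141, 0.044, 0.001]
ft_force: [0.1, 0.5, 1.1]
grip_width: 0.171
```

carry_out --motion '[[[0,0,0.001],0],[[-0.005,0,0.001],0],[[-0.01,0,0.001],0],[[-0.014,0,0.001],0],[[-0.017,0,0.001],0],[[-0.02,0,0.001],0],[[-0.024,-0.0003,0.001],0],[[-0.028,-0.0004,0.001],0],[[-0.032,-0.0005,0.001],0],[[-0.037,-0.0006,0.001],0],[[-0.042,-0.0007,0.001],0],[[-0.047,-0.0008,0.001],0],[[-0.052,-0.0009,0.001],0],[[-0.057,-0.001,0.001],0],[[-0.062,-0.0011,0.001],0],[[-0.067,-0.0012,0.001],0],[[-0.072,-0.0014,0.001],0],[[-0.077,-0.0015,0.001],0],[[-0.08,-0.0016,0.001],0],[[-0.08,-0.0016,0.001],0]]'

```text
time: 18.8
position: [0.5983, -0.0528, 0.1231]
tool_rot: [-3.141, -0.044, 0.0]
ft_force: [0.0, 0.2, -1.2]
grip_width: 0.171
```

Run:
```python
from h import *
s,_,_=shot("side","side5.png");st=get_state()
print(st["position"],st["ft_force"])
a=cv2.resize(s[180:340,210:370],None,fx=3.7,fy=3.7,interpolation=cv2.INTER_CUBIC);cv2.imwrite("pics/crop5.png",a)
```

```text
[ 0.59863158 -0.05272762  0.12307698] [-0.10282027 -0.13164422  0.30186396]
```

View pics/crop5.png

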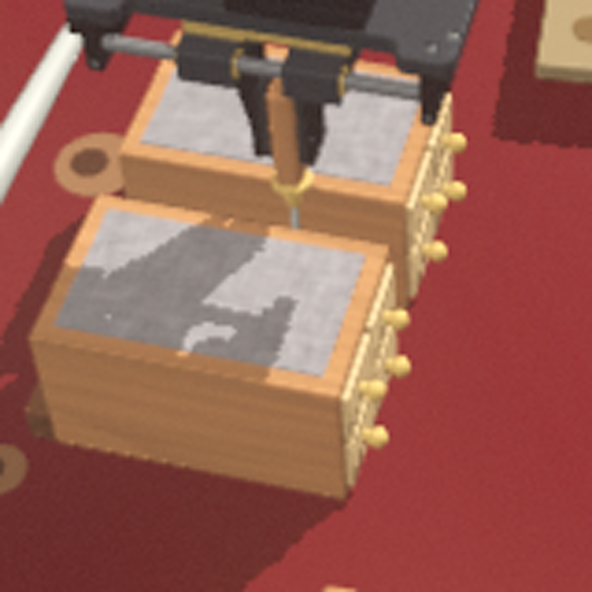

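carry_out --motion '[[[-0.003,0,0],0],[[-0.008,-0.0002,0],0],[[-0.013,-0.0003,0],0],[[-0.018,-0.0004,0],0],[[-0.023,-0.0005,0],0],[[-0.028,-0.0006,0],0],[[-0.033,-0.0007,0],0],[[-0.038,-0.0008,0],0],[[-0.043,-0.0009,0],0],[[-0.048,-0.001,0],0],[[-0.053,-0.0011,0],0],[[-0.058,-0.0012,0],0],[[-0.063,-0.0014,0],0],[[-0.068,-0.0015,0],0],[[-0.073,-0.0016,0],0],[[-0.078,-0.0017,0],0],[[-0.082,-0.0018,0],0],[[-0.085,-0.0018,0],0],[[-0.085,-0.0018,0],0],[[-0.085,-0.0018,0],0]]'

```text
time: 20.85
position: [0.5138, -0.0545, 0.1231]
tool_rot: [3.141, 0.044, 0.001]
ft_force: [0.1, -0.9, -0.4]
grip_width: 0.172
```

Run:
```python
from h import *
s,_,_=shot("side","side6.png");st=get_state()
print(st["position"],st["ft_force"])
a=cv2.resize(s[200:320,270:390],None,fx=4.5,fy=4.5,interpolation=cv2.INTER_CUBIC);cv2.imwrite("pics/crop6.png",a)
```

```text
[ 0.51388912 -0.0545342   0.12304648] [-0.20596998  0.66053025 -0.45700171]
```

View pics/crop6.png

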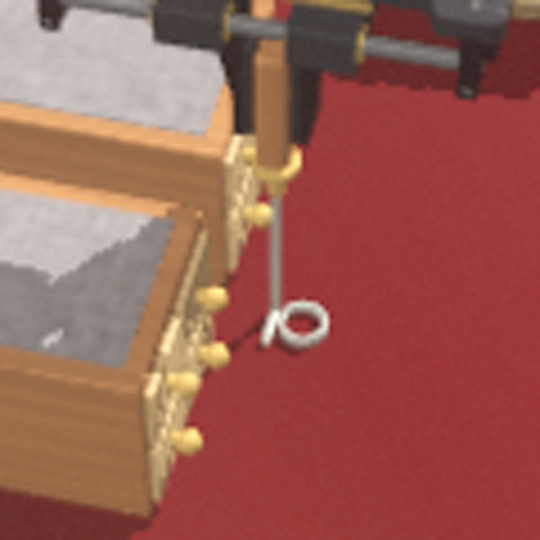

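carry_out --motion '[[[-0.003,0,0],0],[[-0.008,0,0],0],[[-0.013,0,0],0],[[-0.018,0,0],0],[[-0.023,0,0],0],[[-0.028,0,0],0],[[-0.033,0,0],0],[[-0.038,0,0],0],[[-0.042,0,0],0],[[-0.044,0,0],0],[[-0.044,0,0],0],[[-0.042,0,0.0],0],[[-0.036,0,0.002],0],[[-0.03,0,0.01],0],[[-0.03,0,0.03],0],[[-0.03,0,0.06],0],[[-0.03,0.01,0.1],0],[[-0.04,0.04,0.12],0]]'

```text
time: 22.7
position: [0.4765, -0.0171, 0.2471]
tool_rot: [3.14, 0.034, 0.01]
ft_force: [1.8, 0.9, -0.8]
grip_width: 0.169
```

carry_out --motion '[[[-0.015,0.04,0],0.007],[[-0.03,0.085,0],0.007],[[-0.044,0.13,0],0.007],[[-0.052,0.17,0],0.007],[[-0.06,0.21,0],0.007],[[-0.07,0.25,0],0.007],[[-0.08,0.29,0],0.007],[[-0.09,0.33,0],0.007],[[-0.099,0.36,0],0.007],[[-0.099,0.372,-0.02],0.007],[[-0.099,0.372,-0.0425],0.007],[[-0.099,0.372,-0.0425],0.007],[[-0.099,0.372,-0.0425],0.007],[[-0.099,0.372,-0.0425],0.007]]'

```text
time: 24.1
position: [0.3757, 0.3578, 0.202]
tool_rot: [-3.14, -0.054, -0.003]
ft_force: [0.4, 1.1, -0.1]
grip_width: 0.171
```

Run:
```python
from h import *
np.set_printoptions(precision=4,suppress=True)
c=np.load("cal.npz");K,T,Ks,Ts=[c[k] for k in("K","T","Ks","Ts")]
s,_,_=shot("side","side7.png");t,_,_=shot("top","top7.png");st=get_state()
print(st["position"],st["ft_force"],st["tool_rot"])
def ring(im,box):
    x0,y0,x1,y1=box;r=im[y0:y1,x0:x1].astype(int)
    m=((r[...,0]>125)&(r[...,1]>125)).astype(np.uint8)
    m=cv2.morphologyEx(m,cv2.MORPH_CLOSE,np.ones((3,3)))
    for q in cv2.findContours(m,0,2)[0]:
        if cv2.contourArea(q)>25:
            (cx,cy),rr=cv2.minEnclosingCircle(q);print(cx+x0,cy+y0,rr,cv2.boundingRect(q));yield (cx+x0,cy+y0)
# predicted
p=[.456,-.0425,.0025];print(proj(K,T,p),proj(Ks,Ts,p))
u,v=proj(K,T,p).astype(int);a=list(ring(t,(u-30,v-30,u+30,v+30)))
u,v=proj(Ks,Ts,p).astype(int);b=list(ring(s,(u-25,v-25,u+25,v+25)))
for x in a:print("top",onplane(K,T,x,.004))
for x in b:print("side",onplane(Ks,Ts,x,.003))
if a and b:print(tri(K,T,a[0],Ks,Ts,b[0]))
```

```text
[0.3755 0.3578 0.202 ] [-0.1215  0.3657 -1.0423] [-3.1394 -0.0537 -0.0027]
[348.3003 266.9003] [357.337  276.5436]
349.5 268.0 6.020897388458252 (26, 26, 12, 12)
top [ 0.4537 -0.0449  0.004 ]
```

carry_out --motion '[[[0.02,0.0006,0],0],[[0.04,0.0013,0],0],[[0.06,0.002,0],0],[[0.08,0.0026,0],0],[[0.0942,0.003,0],0],[[0.0942,0.003,0],0],[[0.0942,0.003,0],0]]'

```text
time: 24.9
position: [0.4685, 0.3605, 0.2006]
tool_rot: [-3.141, -0.055, 0.001]
ft_force: [-0.3, -0.3, -0.6]
grip_width: 0.176
```

carry_out --motion '[[[0,0,-0.005],0],[[0,0,-0.01],0],[[0,0,-0.015],0],[[0,0,-0.019],0],[[0,0,-0.022],0],[[0,0,-0.0235],0],[[0,0,-0.0235],0]]'

```text
time: 25.6
position: [0.4689, 0.3605, 0.1775]
tool_rot: [-3.141, -0.055, -0.0]
ft_force: [-0.5, -0.6, 2.6]
grip_width: 0.167
```

carry_out --motion '[[[0,0,0],0],[[0,0,0],0],[[0,0,0],0],[[0,0,0],0],[[0,0,0],0],[[0,0,0],0],[[0,0,0],0],[[0,0,0.02],0],[[0,0,0.06],0],[[0,0,0.1],0],[[0,0,0.14],0],[[0,0,0.15],0]]' --grip -1

```text
time: 26.8
position: [0.4704, 0.3616, 0.3326]
tool_rot: [-3.136, -0.055, -0.01]
ft_force: [0.2, 1.2, -0.5]
grip_width: 0.995
```

Run:
```python
from h import *
np.set_printoptions(precision=4,suppress=True)
c=np.load("cal.npz");K,T,Ks,Ts=[c[k] for k in("K","T","Ks","Ts")]
s,_,_=shot("side","side8.png");t,_,_=shot("top","top8.png")
def ring(im,c):
    u,v=c;x0,y0=int(u)-25,int(v)-25;r=im[y0:y0+50,x0:x0+50].astype(int)
    m=(r[...,1]>95).astype(np.uint8);m=cv2.morphologyEx(m,cv2.MORPH_CLOSE,np.ones((3,3)))
    return [(np.add(cv2.minEnclosingCircle(q)[0],(x0,y0)),cv2.boundingRect(q)) for q in cv2.findContours(m,0,2)[0] if cv2.contourArea(q)>20]
p=[.4537,-.0449,.003];a=ring(t,proj(K,T,p));b=ring(s,proj(Ks,Ts,p));print(a,b,proj(Ks,Ts,p))
if a and b:print(tri(K,T,a[0][0],Ks,Ts,b[0][0]))
# handle top of hook in place?
for n,i0,i1,(x0,y0,x1,y1) in(("top","top0.png",t,(95,250,130,285)),("side","side0.png",s,(265,405,300,460))):
    d=cv2.absdiff(cv2.imread("pics/"+i0),i1)[y0:y1,x0:x1];print(n,d.mean(),(d.max(2)>40).sum())
```

```text
[(array([349.5, 268. ]), (19, 20, 14, 13))] [(array([357.6818, 275.5   ]), (19, 21, 12, 11))] [358.7184 275.7118]
(array([ 0.4547, -0.0447,  0.0036]), np.float64(0.002128067695723038))
top 1.7774149659863945 4
side 2.3894372294372292 15
```

carry_out --motion '[[[0,-0.03,0],-0.14],[[-0.001,-0.07,0],-0.28],[[-0.002,-0.11,0],-0.42],[[-0.004,-0.15,0],-0.56],[[-0.006,-0.19,0],-0.7],[[-0.008,-0.23,0],-0.84],[[-0.01,-0.27,0],-0.98],[[-0.012,-0.31,0],-1.12],[[-0.014,-0.35,0],-1.26],[[-0.0155,-0.385,-0.02],-1.4],[[-0.0155,-0.406,-0.06],-1.54],[[-0.0155,-0.406,-0.1],-1.605],[[-0.0155,-0.406,-0.13],-1.605],[[-0.0155,-0.406,-0.13],-1.605],[[-0.0155,-0.406,-0.13],-1.605]]'

```text
time: 28.4
position: [0.4527, -0.0455, 0.1964]
tool_rot: [2.221, -2.219, -0.002]
ft_force: [-0.7, -0.3, 0.2]
grip_width: 1.003
```

carry_out --motion '[[[0.0015,0.0008,-0.04],0],[[0.0015,0.0008,-0.08],0],[[0.0015,0.0008,-0.12],0],[[0.0015,0.0008,-0.15],0],[[0.0015,0.0008,-0.17],0],[[0.0015,0.0008,-0.182],0],[[0.0015,0.0008,-0.19],0],[[0.0015,0.0008,-0.192],0],[[0.0015,0.0008,-0.192],0],[[0.0015,0.0008,-0.192],0]]'

```text
time: 29.4
position: [0.4559, -0.0447, 0.006]
tool_rot: [-2.221, 2.219, -0.002]
ft_force: [0.6, -1.0, -0.7]
grip_width: 1.0
```

carry_out --motion '[[[0,0,-0.002],0],[[0,0,-0.004],0],[[0,0,-0.004],0],[[0,0,-0.004],0]]'

```text
time: 29.8
position: [0.4549, -0.0448, 0.001]
tool_rot: [2.222, -2.22, -0.0]
ft_force: [-0.5, 0.5, 0.7]
grip_width: 0.997
```

carry_out --motion '[[[0,0,0],0],[[0,0,0],0],[[0,0,0],0],[[0,0,0],0],[[0,0,0],0],[[0,0,0],0],[[0,0,0],0],[[0,0,0],0],[[0,0,0],0],[[0,0,0],0],[[0,0,0],0],[[0,0,0],0],[[0,0,0],0],[[0,0,0],0]]' --grip 1 --squeeze 12

```text
time: 31.2
position: [0.4549, -0.0447, 0.001]
tool_rot: [2.222, -2.22, 0.0]
ft_force: [-0.5, -0.4, 0.0]
grip_width: 0.247
```

carry_out --motion '[[[0,0,0],0],[[0,0,0.005],0],[[0,0,0.02],0],[[0,0,0.05],0],[[0,0,0.09],0],[[0,0,0.12],0],[[0,0,0.12],0]]'

```text
time: 31.9
position: [0.4583, -0.0448, 0.1257]
tool_rot: [-2.217, 2.216, -0.008]
ft_force: [0.7, -0.4, -0.1]
grip_width: 0.246
```

Run:
```python
from h import *
c=np.load("cal.npz");Ks,Ts=c["Ks"],c["Ts"]
s,_,_=shot("side","side9.png");st=get_state()
print(st["position"],st["ft_force"],st["grip_width"])
u,v=proj(Ks,Ts,st["position"]).astype(int);print(u,v)
a=cv2.resize(s[v-50:v+50,u-60:u+60],None,fx=5,fy=5,interpolation=cv2.INTER_CUBIC);cv2.imwrite("pics/crop9.png",a)
```

```text
[ 0.45671525 -0.04471395  0.12334693] [-0.29280707 -0.74239173 -0.11677531] 0.2457005492408725
359 235
```

View pics/crop9.png

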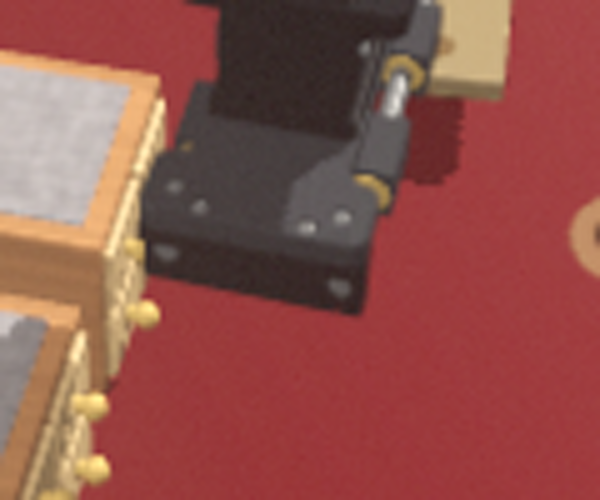

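carry_out --motion '[[[0.001,-0.025,0],0],[[0.002,-0.06,0],0],[[0.003,-0.095,0],0],[[0.004,-0.13,0],0],[[0.005,-0.165,0],0],[[0.007,-0.2,0],0],[[0.009,-0.235,0],0],[[0.009,-0.2596,0],0],[[0.009,-0.2596,-0.02],0],[[0.009,-0.2596,-0.045],0],[[0.009,-0.2596,-0.065],0],[[0.009,-0.2596,-0.075],0],[[0.009,-0.2596,-0.079],0],[[0.009,-0.2596,-0.079],0],[[0.009,-0.2596,-0.079],0]]'

```text
time: 33.45
position: [0.4644, -0.3047, 0.0427]
tool_rot: [-2.222, 2.22, -0.002]
ft_force: [-0.1, 1.3, -0.3]
grip_width: 0.249
```

carry_out --motion '[[[0,0,-0.002],0],[[0,0,-0.004],0],[[0,0,-0.0055],0],[[0,0,-0.0055],0],[[0,0,-0.0055],0]]'

```text
time: 33.95
position: [0.4639, -0.3043, 0.0365]
tool_rot: [2.222, -2.221, 0.0]
ft_force: [-0.7, 0.3, 0.3]
grip_width: 0.243
```

carry_out --motion '[[[0,0,-0.0005],0],[[0,0,-0.0012],0],[[0,0,-0.0012],0]]'

```text
time: 34.25
position: [0.4639, -0.3043, 0.0352]
tool_rot: [2.222, -2.22, -0.0]
ft_force: [0.9, -0.0, -0.1]
grip_width: 0.249
```

carry_out --motion '[[[0,0,0],0],[[0,0,0],0],[[0,0,0],0],[[0,0,0],0],[[0,0,0],0],[[0,0,0.003],0],[[0,0,0.01],0],[[0,0,0.03],0],[[0,0,0.07],0],[[0,0,0.11],0],[[-0.01,0.04,0.14],0],[[-0.02,0.08,0.15],0],[[-0.02,0.12,0.15],0],[[-0.02,0.16,0.15],0],[[-0.02,0.2,0.15],0],[[-0.02,0.24,0.15],0],[[-0.02,0.24,0.15],0]]' --grip -1

```text
time: 35.95
position: [0.444, -0.0586, 0.1858]
tool_rot: [-2.231, 2.209, 0.002]
ft_force: [0.6, 0.1, -0.1]
grip_width: 0.999
```

Run:
```python
from h import *
np.set_printoptions(precision=4,suppress=True)
c=np.load("cal.npz");K,T,Ks,Ts=[c[k] for k in("K","T","Ks","Ts")]
s,_,_=shot("side","side10.png");t,_,_=shot("top","top10.png")
a=cv2.resize(s[140:220,330:430],None,fx=4,fy=4,interpolation=cv2.INTER_CUBIC);b=cv2.resize(t[220:300,430:530],None,fx=4,fy=4,interpolation=cv2.INTER_CUBIC)
d=cv2.resize(s[325:480,235:345],None,fx=1.7,fy=1.7);e=cv2.resize(t[225:300,40:240],None,fx=2,fy=2)
o=np.zeros((600,800,3),np.uint8);o[:320,:400]=a;o[:320,400:]=b;o[330:330+d.shape[0],:d.shape[1]]=d;o[330:480,400:]=e
cv2.imwrite("pics/crop10.png",o)
for i0,i1,(x0,y0,x1,y1) in(("top0.png",t,(95,250,130,285)),("side0.png",s,(265,405,300,460))):
    print((cv2.absdiff(cv2.imread("pics/"+i0),i1)[y0:y1,x0:x1].max(2)>40).sum())
```

```text
182
135
```

View pics/crop10.png

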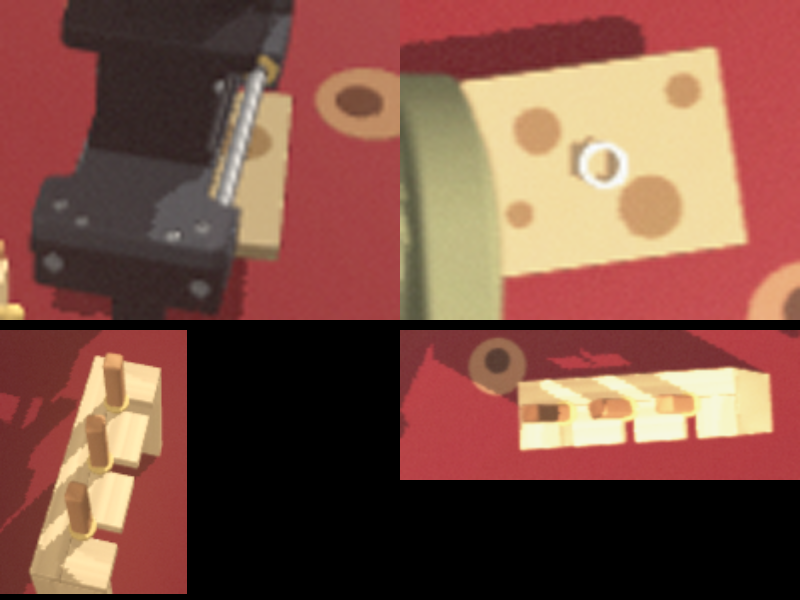

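carry_out --motion '[[[0,0.03,0.03],0],[[0,0.07,0.06],0],[[0,0.11,0.06],0],[[0,0.15,0.06],0],[[0,0.15,0.06],0],[[0,0.15,0.06],0]]'

```text
time: 36.65
position: [0.4443, 0.0846, 0.2454]
tool_rot: [2.221, -2.221, 0.001]
ft_force: [0.3, -0.4, -0.3]
grip_width: 1.002
```

Run:
```python
from h import *
np.set_printoptions(precision=4,suppress=True)
c=np.load("cal.npz");K,T,Ks,Ts=[c[k] for k in("K","T","Ks","Ts")]
s,_,_=shot("side","side11.png");t,_,_=shot("top","top11.png")
a=cv2.resize(s[140:220,330:430],None,fx=6,fy=6,interpolation=cv2.INTER_CUBIC);cv2.imwrite("pics/crop11.png",a)
def ring(im,p,w=15):
    u,v=p.astype(int);r=im[v-w:v+w,u-w:u+w,0].astype(float);m=(r>175).astype(np.uint8)
    q=max(cv2.findContours(m,0,2)[0],key=cv2.contourArea);(x,y),R=cv2.minEnclosingCircle(q);print(x+u-w,y+v-w,R,cv2.boundingRect(q));return (x+u-w,y+v-w)
p=np.array([.464,-.304,.037]);A=ring(t,proj(K,T,p));B=ring(s,proj(Ks,Ts,p))
print(tri(K,T,A,Ks,Ts,B))
```

```text
480.61864376068115 260.9915256500244 6.165318012237549 (10, 10, 12, 13)
379.0 191.0 2.2361679077148438 (14, 25, 3, 5)
(array([ 0.4642, -0.3214, -0.0163]), np.float64(0.004029489773546369))
```

View pics/crop11.png

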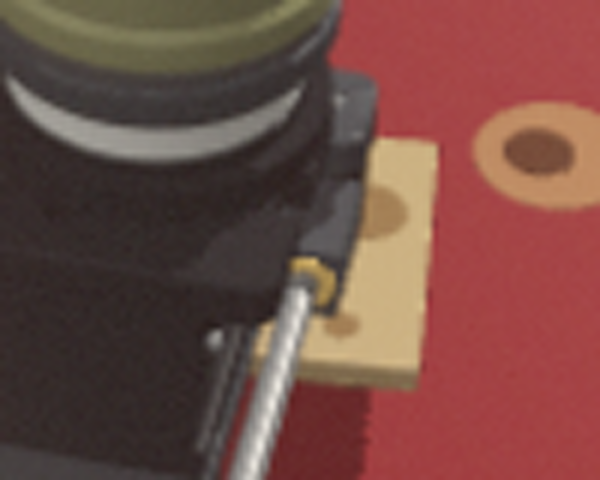

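carry_out --motion '[[[0.03,0,0.03],0],[[0.07,0,0.05],0],[[0.11,0,0.05],0],[[0.15,0,0.05],0],[[0.19,0,0.05],0],[[0.22,0,0.05],0],[[0.22,0,0.05],0],[[0.22,0,0.05],0]]'

```text
time: 37.55
position: [0.664, 0.0832, 0.2945]
tool_rot: [2.217, -2.222, 0.0]
ft_force: [-1.0, -0.6, 0.6]
grip_width: 0.998
```

Run:
```python
from h import *
np.set_printoptions(precision=4,suppress=True)
c=np.load("cal.npz");K,T,Ks,Ts=[c[k] for k in("K","T","Ks","Ts")]
s,_,_=shot("side","side12.png")
cv2.imwrite("pics/crop12.png",cv2.resize(s[140:220,330:430],None,fx=6,fy=6,interpolation=cv2.INTER_CUBIC))
p=np.array([.464,-.304,.0365]);u,v=proj(Ks,Ts,p).astype(int);w=12
r=s[v-w:v+w,u-w:u+w,0];m=(r>165).astype(np.uint8)
q=max(cv2.findContours(m,0,2)[0],key=cv2.contourArea);b=cv2.boundingRect(q);e=cv2.fitEllipse(q);print(b,e)
B=(e[0][0]+u-w,e[0][1]+v-w);print(tri(K,T,(480.6,261),Ks,Ts,B))
i0=cv2.imread("pics/side0.png");print((cv2.absdiff(i0,s)[405:460,265:300].max(2)>40).sum())
```

```text
(8, 8, 11, 8) ((12.906158447265625, 11.616541862487793), (6.8854546546936035, 9.541350364685059), 95.69938659667969)
(array([ 0.4633, -0.3042,  0.0382]), np.float64(0.0020485664154456704))
14
```

View pics/crop12.png

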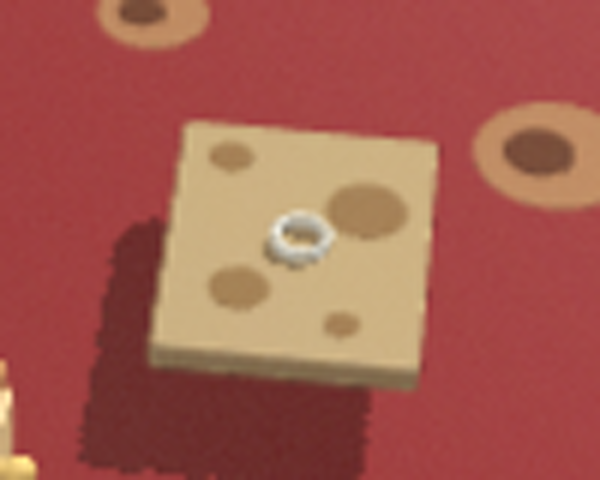

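The ring lies flat at the centre of the board: crop (300,238), triangulated to z ≈ 0.038, about the height of its top face. The hook looks the same as it did at the start.

```bash
python3 -c "
from bench import ticket
print(ticket.close_job())"
```

```text
the job is handed in; nothing more can be done
None
```

I raked the ring out of the gap with the bent pick, put the pick back in its slot and laid the ring on the soldering board. The job is handed in at about 38 s of the 72 s allowed, and no verdict came back.

- **Finding the pick:** I took the left pick of the three to be the bent one. I lifted it 21 mm, drew it 14 mm forward and turned it, and the side view then showed its foot. That stayed inside the 30 mm limit for the straight picks.
- **Raking:** I felt the bench at about 1–2 N and raised the foot about half a millimetre. I then pulled the ring about 0.19 m, to around 85 mm in front of the mouth. Wrist readings between moves stayed at noise level, about 1–2 N.
- **Last checks:**
  - The ring lies flat within about 1 mm of the board's centre, at [0.463, -0.304].
  - The pick's handle in the final side view is almost unchanged from the first picture.
  - The gripper is clear of everything.
- **Disagreements:**
  - The two views of the ring missed each other by about 2 mm. Its measured height of 38 mm is nearer its top face (39 mm) than its middle.
  - The gripper read about 21.5 mm on the 23 mm ring. It was held securely all the same.
- **Not checked:** I did not measure the offcut, the jar or the two straight picks again at the end. No move went near the offcut or the jar.

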